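Free a stuck tube block from a block heater

ROBOT

A 6-joint arm with a two-finger parallel gripper is mounted at the origin on the work surface. World frame = base frame: x ahead of the robot, y to its left, z up, the work surface at z = 0. Lengths are in mm, angles in degrees, forces in N, time in s.
With the tool pointing down it reaches from about 350 to 850 mm from the base axis. Payload 8.1 kg.
Tool frame: the origin (TCP) lies on the centre line of the jaws, within the pads' length; the fingertips stand 8 mm ahead of it and the grasp point (between the pads) lies 11 mm behind it; z points along the fingers, x is the direction in which the jaws open and shut, and the axes are right-handed (so a half turn about z gives the same grasp; the last joint's range is limited). The gripper opens to 93 mm and grips with 3 to 60 N. Pads are 15 mm wide; open, the fingers measure 128 mm over their backs; the gripper's body (75 mm by 188 mm) begins 65 mm behind the grasp point.
Start: joints at [-75.997, 7.471, 85.268, -0, 87.261, -4.893], TCP at [194.332, -567.662, 226.635] pointing down, gripper open.
Joint ranges: [-169.43, 169.43], [-51.17, 129.36], [1.28, 143.12], [-76.62, 256.62], [0, 156.53], [-152.29, 152.29]. Speed limits (degrees/s): [136.94, 136.94, 159.86, 180, 180, 180].

INTERFACE

Orientations are given as a 3x3 rotation matrix whose columns are the frame's x, y, z axes.
In Python, from rig import robot gives the robot as it stands.
- The arm moves only by the tool servo_tool, never from a script. Its arguments are lists of equal length, an entry for each row: "dp": the shift along the tool's x, y, z in m, a list of three; "twist": the turn about the tool's z in rad. A call has 1 to 10 rows; each row is the pose to reach, as a shift and turn from the pose commanded when the call began, along the tool's axes at that moment; what a row does not reach only later rows make up. A row lasts 1/10 s, in which the tool goes at most 50 mm and 8.59 degrees, less where a joint would pass 70% of its speed; a pose out of reach is approached as far as the arm can. A call with a gripper value outside its range is refused whole. "claw" is the opening, from -1 (shut) to 1 (fully open), so that 0 is half open, set as the call begins (left out, the last holds). The fingers move at their own pace and stop on an object; "force" is the grip in N (left out, the last holds). Time passes only in rows, so rows that repeat a pose let the fingers close. It gives the time, the measured TCP pose, the force and the opening at its end, in the units of the state.
- robot.observe(): the state, without advancing time (a new reading comes with each control period).
- robot.snapshot(name): name is "side" or "top" or "wrist"; returns a dict with "pixels" (420x560x3 uint8, blue, green, red), "vertical_fov" (degrees; the focal length in pixels is half the picture's height over the tangent of half this angle, whatever the lens; pixels are square), "cx", "cy" (the principal point, pixels), "xyz" and "attitude" of the camera in the world; the wrist camera has in their place "mount" (4x4, takes a point from camera to tool coordinates, whose origin is the TCP and whose axes are the tool frame's). Camera axes: x right, y up, looking along -z (the intrinsics and any distortion apply to the point x, -y, -z); pixel columns grow to the right and rows downward; lengths in mm; the calibration is good to about 2 mm. A picture is of the moment at which its call begins: read the wrist's pose just before it. There is no depth.
- robot.hand_in(): hands the job in, once; it reports no verdict.
The state is a dict: "t": time; "q": joint angles; "joint_vel": joint speeds; "tau": joint torques, N m; "position": TCP position; "orientation": TCP orientation; "contact_force": force on the tool from outside, world axes, zero at the start; "moment": the same for the moment, N m; "opening": finger opening in mm.
Only numpy, scipy, OpenCV 4.12 (cv2) and the standard library are available. Lean on these libraries where they do the work, as an engineer would, in place of code of your own. Each camera call takes 0.05 s, during which the arm holds its last target. There are 200 camera calls.

TASK

Turn the block heater's dial back to the long mark on its scale, then free the tube block that is stuck in the heater's well: grip its upright lug and rock it well over to one side and the other, left and right more than once, easing it up until it comes free. Lift it just clear, about a finger's width above the rim, and finish while still holding it there, level over its well. Leave the glassware and other things on the bench where they are.

Things in the scene. Friction and masses are not known exactly. Their poses are not given: they have to be found in the camera images.
- heater: white dry block heater fixed to the bench, 240 (x) x 200 (y) x 85 mm high. Origin: centre of its underside; its front, with the display and the dial, is its -x side, +y is its left as seen from the robot, z up. Its flat top (also the rim of the well) is 85 mm above the bench.
- well_mouth (a point): centre of the well's mouth, level with the rim (heater top), 45 mm behind (+x of) the heater's centre. The well is 75 (x) x 51 (y) mm and 33 mm deep, with a flat floor. 6 mm below the rim (27 mm above its floor) a sprung steel bar lies along each of its two 75 mm sides, pressing on the block's +y and -y sides.
- dial (a joint): angle of the heater's dial in rad: grows clockwise seen from above, range 0 to 2.6; at 0 its white pointer line points to the heater's front (-x). It starts between 1.2 and 2.0; the long mark of the scale is at 0.6. It stays where it is left (friction about 0.03 N m).
- dial_grip (a point): on the dial's vertical axis, the height to grip at, 37 mm above the heater's top. The dial is a 44 mm disc with an upright grip bar 42 mm long, 14 mm thick across it; this point is 7 mm below the bar's top, and the disc's top is 14 mm above the heater's top. The bar's long direction is the line from here to dial_pointer.
- dial_pointer (a point): end of the white pointer line on top of the dial's bar, 21 mm from the dial's axis; turns with it
- dial_mark (a point): middle of the one long, wide black mark on the heater's top, 44 mm from the dial's axis; all other ticks of the scale are short and thin
- block: loose aluminium tube block, 0.22 to 0.45 kg, stuck in the well. Origin: centre of its underside, on the well floor at the start; axes then parallel to the heater's. 72 (x) x 44 (y) x 41 mm high, its top 8 mm above the rim, with an upright lug in its middle: 12 mm (x) x 24 mm (y), 60 mm high. Play in the well: 1.5 mm each way in x, 3.5 mm in y (sprung).
- lug_grip (a point): middle of the lug, 83 mm above the block's underside (42 mm above its top), a good place to pinch its 12 mm thickness (along x). The block is held by three ribs on each of its +y and -y sides, under the well's bars. A side's first rib snaps past its bar when that side is up 7 mm, the next at 14 and 21 mm, each at about 18 N; with both sides up 21 mm it is free.
- lug_top (a point): centre of the lug's top, 101 mm above the block's underside. Pulled straight up, all ribs resist together; leant sideways (about the block's x axis, 8 to 10 degrees to each side in turn, keeping what was gained) the block climbs one side at a time, the low side turning about its bar. Ribs: 1.7 mm proud, 23, 16 and 9 mm above the underside.
- flask_big: loose conical glass flask, 82 mm across the foot, 140 mm high, close beside the heater; leave alone
- spare_block: loose spare aluminium block without a lug, 70 x 50 x 34 mm, close beside the heater; leave alone
- flask_small: loose conical glass flask, 64 mm across, 110 mm high; leave alone
- tube_rack: loose white tube rack, 100 x 45 x 46 mm; leave alone
- beaker: loose open glass beaker, 80 mm across, 100 mm high; leave alone
- reagent_bottle: loose amber bottle, 70 mm across, 140 mm high; leave alone
- dishes: loose stack of three clear dishes, 90 mm across, 43 mm high; leave alone

How it is judged (in metres and radians):
On the way, in this order (a step that is already met when the one before it is completed fails the run):
1. the dial is set to the long mark (value of joint dial between 0.48 and 0.72 rad), for 0.3 s.
2. the block, still in the well, is rocked over to its left (lug top over 7 mm to +y) (y of lug_top in the frame of heater above 0.007 m and z of block in the frame of heater below 0.078 m).
3. the block, still in the well, is rocked over to its right (lug top over 7 mm to -y) (y of lug_top in the frame of heater below -0.007 m and z of block in the frame of heater below 0.078 m).
At the end, for the whole second after the job is handed in: Dial within 0.12 rad of the long mark; block held by the fingers, at rest, underside 3 to 40 mm above the rim, within 20 mm of the well's centre seen from above, tilted under 0.17 rad, touching nothing of the heater (all of step 1 and z of block in the frame of heater between 0.088 and 0.125 m and horizontal distance between block and well_mouth below 0.02 m and angle between block's own z axis and vertical below 0.17 rad and contact force between the fingers and block above 1 N and contact force between block and heater below 0.05 N and linear speed of block below 0.02 m/s); the arm keeps its last pose, push and grip.
It fails at once if a bystander is shoved more than 30 mm or tipped over (distance of any of flask_big, spare_block, flask_small, tube_rack, beaker, reagent_bottle, dishes from where it was at the start of the episode above 0.03 m or angle between any of flask_big, spare_block, flask_small, tube_rack, beaker, reagent_bottle, dishes's own z axis and vertical above 0.5 rad).
It also fails if it takes over 58 s, if anything falls off the work surface, if the arm or the gripper's body presses on something with over 40 N, if the wrist force passes 120 N, or if a joint passes its speed limit or range.

## Working session

There is one attempt and no reset: what is moved stays moved. The work goes in short steps, Python scripts to look and compute and a tool call to move; the robot and the scene stay as the last step left them, time stands still between calls to the robot, and variables do not carry over. Pictures are saved under pics/ and viewed, about 8 in all and at most 12, crops included, and the job is handed in when it is done.

Besides the shell and the picture viewer there is one more tool, called by a JSON object that holds its "op" and its "data". servo_tool: Moves the arm, as the interface text tells. Its arguments: {"type":"object","properties":{"dp":{"type":"array","items":{"type":"array","items":{"type":"number"}}},"twist":{"type":"array","items":{"type":"number"}},"claw":{"type":"number"},"force":{"type":"number"}},"required":["dp","twist"]}

```bash
ls; mkdir -p pics; cat > h.py <<'E'
import numpy as np, cv2
from rig import robot
def snap(name,fn=None):
    s=robot.observe() if name=="wrist" else None
    d=robot.snapshot(name)
    if fn: cv2.imwrite('pics/'+fn,d['pixels'])
    return d,s
E
python3 - <<'E'
from h import *
import pickle
for n in("top","side"):
    d,_=snap(n,n+'0.png'); pickle.dump(d,open(n+'.pkl','wb'))
    print(n,{k:(v if k!='pixels' else v.shape) for k,v in d.items()})
print(robot.observe())
E
```

```text
pics
top {'pixels': (420, 560, 3), 'vertical_fov': 43.43690694831758, 'cx': 278.3973155329409, 'cy': 216.14525371063195, 'xyz': array([ 493.61089745,   10.43886303, 1494.60049026]), 'attitude': array([[ 4.80473648e-03,  9.98435895e-01, -5.57016893e-02],
       [-9.99988429e-01,  4.78396836e-03, -5.06181261e-04],
       [-2.38914421e-04,  5.57034768e-02,  9.98447327e-01]])}
side {'pixels': (420, 560, 3), 'vertical_fov': 50.78806363718702, 'cx': 275.32477138326965, 'cy': 206.62778525975529, 'xyz': array([ -34.20073643,  986.36066583, 1015.91558685]), 'attitude': array([[-0.83458178,  0.35162664, -0.42406599],
       [-0.55039102, -0.49967127,  0.66887842],
       [ 0.02330188,  0.79163586,  0.61054868]])}
{'t': 0.1, 'q': array([-7.59949780e+01,  7.51164651e+00,  8.53219336e+01, -2.41838795e-03,
        8.72617612e+01, -4.89408075e+00]), 'joint_vel': array([-0.03754493, -0.13445817, -0.2361538 , -0.14896711,  0.06860541,
       -0.06214969]), 'tau': array([ 9.64734245e-04, -5.61344647e+01, -4.93093407e+01,  7.69859855e-02,
        2.91355076e-02, -6.44617467e-05]), 'position': array([ 194.2173154 , -567.17252873,  225.69391608]), 'orientation': array([[ 3.23904174e-01, -9.46089789e-01, -4.43611802e-04],
       [-9.46088434e-01, -3.23904463e-01,  1.60435311e-03],
       [-1.66154994e-03, -9.99606748e-05, -9.99998615e-01]]), 'contact_force': array([0.24638053, 0.86635742, 0.91985662]), 'moment': array([ 0.02850663, -0.02362471, -0.01938161]), 'opening': 93.18699086476025}
```

View pics/top0.png

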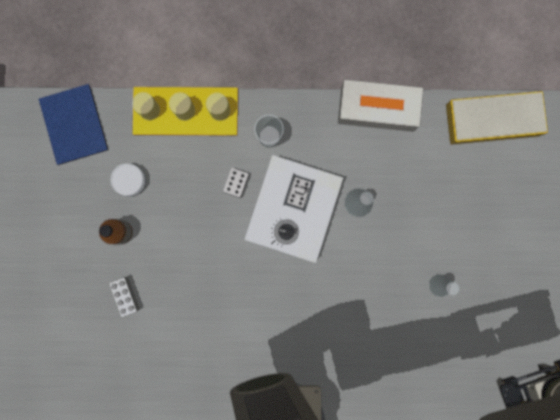

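View pics/side0.png

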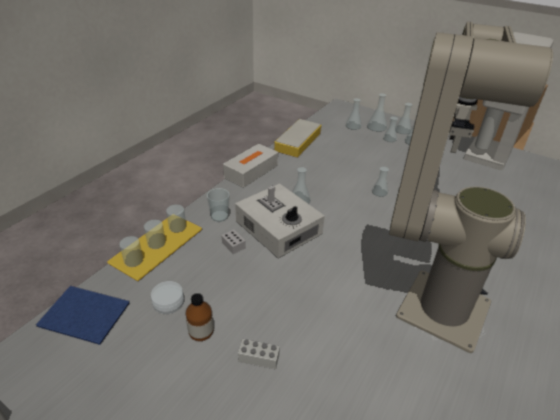

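Top view: heater quad at about (275,156), (345,178), (317,262), (246,240). The lug block is near (299,192) and the dial near (286,231). The big flask is at (362,202) and the spare block at (236,182). Next I measure the heater and the pixel rays.

```bash
cat >> h.py <<'E'
def ray(d,u,v,s=None):
    f=210/np.tan(np.radians(d['vertical_fov']/2))
    c=np.array([(u-d['cx'])/f,-(v-d['cy'])/f,-1.])
    if s is not None:
        M=np.array(d['mount']); R=s['orientation']
        return s['position']+R@M[:3,3], R@M[:3,:3]@c
    return np.array(d['xyz']),np.array(d['attitude'])@c
def onz(d,u,v,z,s=None):
    o,r=ray(d,u,v,s); return o+r*(z-o[2])/r[2]
E
python3 - <<'E'
from h import *
import pickle
d=pickle.load(open('top.pkl','rb')); im=d['pixels']
m=((im.min(2)>150)*255).astype('uint8')
cs,_=cv2.findContours(m,cv2.RETR_EXTERNAL,cv2.CHAIN_APPROX_NONE)
for c in cs:
    if cv2.contourArea(c)>3000:
        r=cv2.minAreaRect(c); b=cv2.boxPoints(r)
        print(cv2.contourArea(c),b.tolist())
        if cv2.pointPolygonTest(c,(295.,210.),True)>-20:
            P=np.array([onz(d,*p,85)[:2] for p in b]); print(P.round(1), np.linalg.norm(np.diff(P,axis=0),axis=1),P.mean(0)); print(cv2.minAreaRect(P.astype('float32')))
print('dial',onz(d,286.5,230.5,125),'lug',onz(d,299,192,93))
c=cv2.resize(im[145:275,220:390],None,fx=4.5,fy=4.5,interpolation=cv2.INTER_CUBIC);cv2.imwrite('pics/topc.png',c)
E
```

```text
6638.5 [[242.90509033203125, 240.09735107421875], [270.6248779296875, 153.24197387695312], [343.306884765625, 176.4383544921875], [315.58709716796875, 263.2937316894531]]
[[ 507.7  105.6]
 [ 742.    32.9]
 [ 680.  -162.9]
 [ 446.9  -88.5]] [245.29670369 205.36865639 244.68645782] [594.15838364 -28.21210974]
((594.0743408203125, -27.974380493164062), (205.36868286132812, 245.29306030273438), 72.44007110595703)
3148.5 [[453.54095458984375, 100.9508285522461], [541.9917602539062, 92.90984344482422], [545.3770141601562, 130.14755249023438], [456.92620849609375, 138.18853759765625]]
dial [532.76970446 -10.09596969 125.        ] lug [636.62117689 -43.53744404  93.        ]
```

View pics/topc.png

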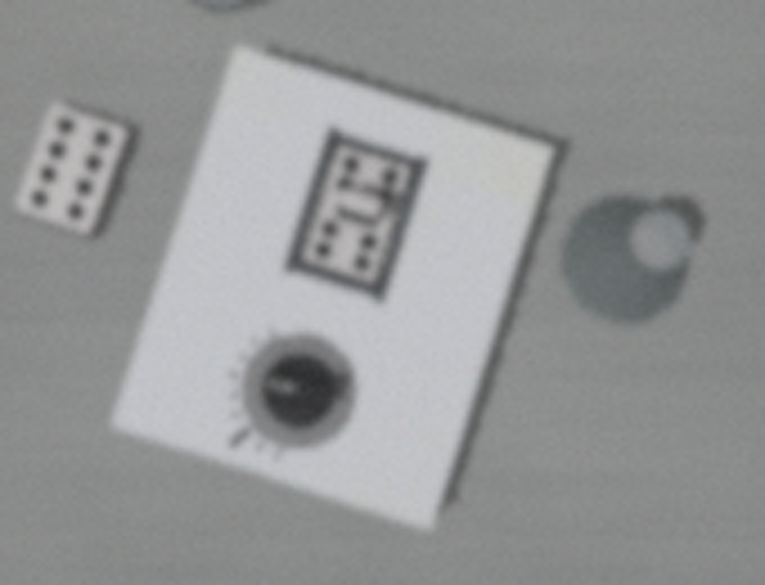

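Heater centre is about (594,-28) with yaw about -17.5°. The dial is at about (535,-10), its pointer near 1.45 rad, and the mark is on the front-left as expected. Moving over the dial.

{"op": "servo_tool", "data": {"dp": [[-0.02,-0.025,-0.005],[-0.05,-0.06,-0.01],[-0.08,-0.1,-0.015],[-0.11,-0.135,-0.02],[-0.14,-0.17,-0.025],[-0.17,-0.205,-0.03],[-0.2,-0.24,-0.03],[-0.23,-0.275,-0.03],[-0.26,-0.31,-0.03],[-0.29,-0.35,-0.03]], "twist": [0,0,0,0,0,0,0,0,0,0], "claw": -0.1}}

```text
t: 1.1
position: [431.8, -178.3, 256.5]
orientation: [[0.323, -0.946, -0.0], [-0.946, -0.323, -0.0], [0.0, 0.0, -1.0]]
contact_force: [1.4, -1.1, -0.9]
opening: 41.7
```

{"op": "servo_tool", "data": {"dp": [[-0.03,-0.035,0],[-0.06,-0.07,0],[-0.09,-0.105,0],[-0.115,-0.135,0],[-0.125,-0.15,0],[-0.125,-0.15,0],[-0.125,-0.15,0],[-0.125,-0.15,0],[-0.125,-0.15,0]], "twist": [-0.12,-0.25,-0.38,-0.51,-0.64,-0.77,-0.9,-1.03,-1.05]}}

```text
t: 2.0
position: [532.7, -12.9, 256.1]
orientation: [[0.982, -0.187, -0.001], [-0.187, -0.982, 0.0], [-0.001, 0.0, -1.0]]
contact_force: [1.1, 0.8, -0.6]
opening: 41.9
```

```bash
python3 - <<'E'
from h import *
import pickle
d,s=snap("wrist","w1.png"); pickle.dump((d,s),open('w1.pkl','wb'))
print(s['t'],s['position'],s['orientation'],s['q'],s['opening']); print(d['mount'],d['vertical_fov'],d['cx'],d['cy'])
E
```

```text
2.0 [532.72079068 -12.9196139  256.07770584] [[ 9.82389257e-01 -1.86842896e-01 -1.03925365e-03]
 [-1.86842875e-01 -9.82389803e-01  1.18072903e-04]
 [-1.04301327e-03  7.81835889e-05 -9.99999453e-01]] [-6.90257216e+00 -3.52149104e+00  9.34561209e+01 -4.40139253e-04
  9.01252965e+01  3.86602575e+00] 41.89477163540161
[[ 9.99998980e-01  9.76765780e-04 -1.04183988e-03 -2.23181534e-01]
 [ 6.65524815e-04 -9.64199313e-01 -2.65177754e-01 -7.19136655e+01]
 [-1.26355785e-03  2.65176790e-01 -9.64198980e-01 -1.57669664e+02]
 [ 0.00000000e+00  0.00000000e+00  0.00000000e+00  1.00000000e+00]] 66.04513829666456 280.9357853347943 214.67894202851903
```

View pics/w1.png

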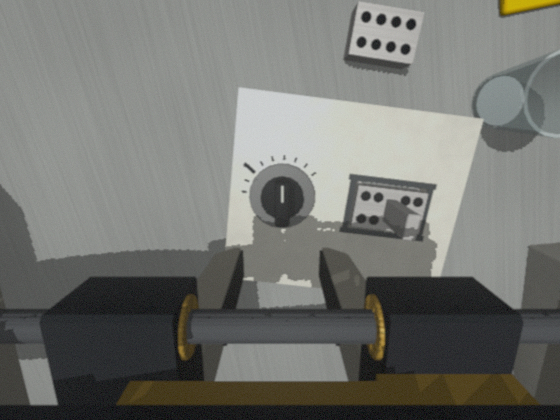

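Wrist view: dial disc centred near (283,195), white pointer line pointing straight up at (283,186–203), and the long mark at (249,168). The block's lug is at (402,215), the heater's left edge runs (238,88)–(484,120), and the fingers sit on either side of column 282. I measure these points.

```bash
python3 - <<'E'
from h import *
import pickle
d,s=pickle.load(open('w1.pkl','rb')); im=d['pixels']
g=im.min(2)
P=lambda u,v,z:onz(d,u,v,z,s)[:2].round(1)
# disc ellipse (mid grey/dark)
m=((im.max(2)<135)*255).astype('uint8'); m[:, :235]=0; m[:,325:]=0; m[222:]=0; m[:150]=0
m=cv2.morphologyEx(m,cv2.MORPH_OPEN,np.ones((9,9)))
cs,_=cv2.findContours(m,0,1); c=max(cs,key=cv2.contourArea); print('disc',cv2.boundingRect(c))
(x,y),r=cv2.minEnclosingCircle(c); print(x,y,r)
# pointer
p=(g[165:225,265:300]>150); ys,xs=np.nonzero(p); ys+=165; xs+=265
l,n,st,ce=cv2.connectedComponentsWithStats(p.astype('uint8'))[0:4]
print(st+np.array([265,165,0,0,0]),ce+[265,165])
for uv in[(283,186),(283,203)]: print('ptr',P(*uv,129))
print('disc ctr',P(x,y,99),P(283,195,99),'mark',P(249,168,85))
a,b,c_,e=P(238,88,85),P(484,120,85),P(227,247,85),P(441,281,85)
print('TL,TR,BL,BR',a,b,c_,e, np.degrees(np.arctan2(*(b-a)[::-1])),np.linalg.norm(b-a))
print('well corners z85',[P(u,v,85).tolist() for u,v in[(351,175),(437,186),(420,240),(342,231)]])
cv2.imwrite('pics/w1c.png',cv2.resize(im[140:250,220:450],None,fx=3.4,fy=3.4,interpolation=cv2.INTER_CUBIC))
E
```

```text
disc (250, 171, 64, 51)
282.0 198.75999450683594 34.214385986328125
[[ 265  165   35   60 2049]
 [ 265  165    6    3   12]
 [ 293  165    7    3   13]
 [ 281  186    2   16   26]] [[281.99951196 194.86432406]
 [266.83333333 165.66666667]
 [296.84615385 165.61538462]
 [281.61538462 193.53846154]]
ptr [538.3   6.5]
ptr [535.4  -8.8]
disc ctr [534.1 -11.3] [535.8  -7.8] mark [506.6  23.2]
TL,TR,BL,BR [512.5  99.5] [742.   25.9] [464.9 -55.9] [ 690.7 -140.3] -17.78089865942322 241.0128834730625
well corners z85 [[607.3, -3.2], [692.9, -31.2], [671.2, -87.1], [590.0, -61.1]]
```

View pics/w1c.png

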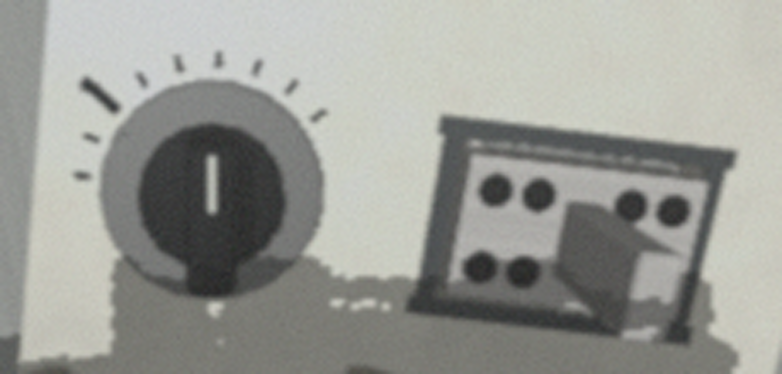

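{"op": "servo_tool", "data": {"dp": [[0.0015,-0.0015,0.03],[0.0015,-0.0015,0.07],[0.0015,-0.0015,0.11],[0.0015,-0.0015,0.135],[0.0015,-0.0015,0.143],[0.0015,-0.0015,0.143]], "twist": [0,0,0,0,0,0]}}

```text
t: 2.65
position: [533.8, -11.9, 112.6]
orientation: [[0.981, -0.192, -0.003], [-0.192, -0.981, 0.0], [-0.003, 0.0, -1.0]]
contact_force: [-0.2, -0.4, 0.1]
opening: 41.8
```

{"op": "servo_tool", "data": {"dp": [[0,0,0],[0,0,0],[0,0,0],[0,0,0],[0,0,0],[0,0,0]], "twist": [0,0,0,0,0,0], "claw": -1, "force": 15}}

```text
t: 3.25
position: [533.8, -11.7, 114.7]
orientation: [[0.982, -0.19, -0.002], [-0.19, -0.982, 0.0], [-0.002, 0.0, -1.0]]
contact_force: [-9.9, 0.7, 11.6]
opening: 13.9
```

{"op": "servo_tool", "data": {"dp": [[-0.001,0,-0.002],[-0.001,0,-0.002],[-0.001,0,-0.002],[-0.001,0,-0.002],[-0.001,0,-0.002],[-0.001,0,-0.002],[-0.001,0,-0.002],[-0.001,0,-0.002],[-0.001,0,-0.002]], "twist": [-0.08,-0.2,-0.32,-0.44,-0.56,-0.68,-0.79,-0.85,-0.85]}}

```text
t: 4.15
position: [535.1, -11.3, 115.0]
orientation: [[0.789, 0.614, 0.003], [0.614, -0.789, 0.001], [0.003, 0.001, -1.0]]
contact_force: [12.0, 2.9, -14.9]
opening: 14.1
```

{"op": "servo_tool", "data": {"dp": [[0,0,0],[0,0,0],[0,0,0]], "twist": [0,0,0], "claw": -0.2}}

```text
t: 4.45
position: [533.9, -11.8, 116.1]
orientation: [[0.791, 0.612, 0.0], [0.612, -0.791, -0.0], [0.0, 0.0, -1.0]]
contact_force: [0.2, -0.3, 0.0]
opening: 33.2
```

{"op": "servo_tool", "data": {"dp": [[0,0,-0.03],[0,0,-0.07],[0.01,0.015,-0.11],[0.03,0.045,-0.14],[0.05,0.07,-0.145],[0.06,0.085,-0.145],[0.063,0.089,-0.145],[0.063,0.089,-0.145],[0.063,0.089,-0.145],[0.063,0.089,-0.145]], "twist": [0,0,0.14,0.28,0.42,0.56,0.7,0.84,0.97,0.97]}}

```text
t: 5.45
position: [638.1, -43.6, 260.8]
orientation: [[0.951, -0.308, -0.0], [-0.308, -0.951, -0.0], [-0.0, 0.0, -1.0]]
contact_force: [-0.5, 0.2, 0.1]
opening: 36.9
```

```bash
python3 - <<'E'
from h import *
import pickle
d,s=snap("wrist"); pickle.dump((d,s),open('w2.pkl','wb'))
print(s['t'],s['position'],s['orientation'])
cv2.imwrite('pics/w2.png',cv2.resize(d['pixels'][60:260,100:430],None,fx=2.4,fy=2.4,interpolation=cv2.INTER_CUBIC))
E
```

```text
5.45 [638.07449813 -43.62185525 260.76894105] [[ 9.51318688e-01 -3.08208940e-01 -5.88452365e-05]
 [-3.08208944e-01 -9.51318686e-01 -7.16120156e-05]
 [-3.39091096e-05  8.62624769e-05 -9.99999996e-01]]
```

View pics/w2.png

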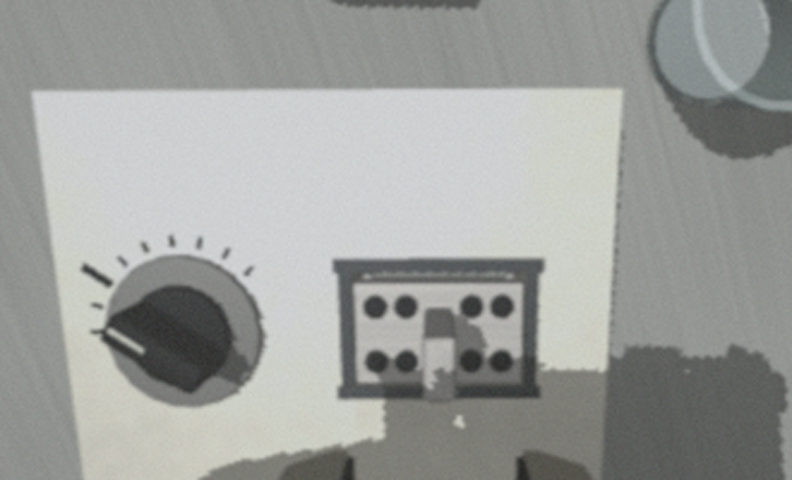

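Second wrist view (crop): the pointer now runs (143,353)→(103,330), roughly along the long mark at (83,265)–(110,283). The lug's top is centred near crop (439,368).

```bash
python3 - <<'E'
from h import *
import pickle
d,s=pickle.load(open('w2.pkl','rb'))
C=lambda u,v,z:onz(d,100+u/2.4,60+v/2.4,z,s)[:2]
ang=lambda a,b:np.degrees(np.arctan2(*(b-a)[::-1]))
a,b=C(32,91,85),C(622,88,85); print('yaw',ang(a,b),np.linalg.norm(b-a))
yaw=np.radians(ang(a,b)); R=np.array([[np.cos(yaw),-np.sin(yaw)],[np.sin(yaw),np.cos(yaw)]])
pd=ang(C(143,353,129),C(103,330,129)); print('pointer dir',pd,'dial rad',np.radians(180+np.degrees(yaw)-pd))
md=ang(C(110,283,85),C(83,265,85)); print('mark dir',md)
L=C(439,368,153); W=np.mean([C(*p,85) for p in[(335,262),(543,262),(540,397),(339,397)]],axis=0)
print('lug top',L,'well',W,'lug-well in heater',R.T@(L-W))
dt=L-s['position'][:2]; o=s['orientation']; print('tool dp mm',dt@o[:2,0],dt@o[:2,1])
E
```

```text
yaw -17.708955740885045 239.18545291956625
pointer dir 129.78832176176306 dial rad 0.5672795234408246
mark dir 126.07451823852185
lug top [639.95931403 -44.10874698] well [640.05151558 -45.80048544] lug-well in heater [-0.60242882  1.5835276 ]
tool dp mm 1.9431249719042274 -0.11772791096629541
```

{"op": "servo_tool", "data": {"dp": [[0.0015,0,0.03],[0.0015,0,0.07],[0.0015,0,0.11],[0.0015,0,0.132],[0.0015,0,0.137],[0.0015,0,0.137]], "twist": [0,0,0,0,0,0]}}

```text
t: 6.1
position: [639.1, -43.9, 123.3]
orientation: [[0.953, -0.304, -0.001], [-0.304, -0.953, 0.0], [-0.001, 0.0, -1.0]]
contact_force: [-0.1, -0.1, 0.5]
opening: 37.1
```

{"op": "servo_tool", "data": {"dp": [[0,0,0],[0,0,0],[0,0,0],[0,0,0],[0,0,0],[0,0,0]], "twist": [0,0,0,0,0,0], "claw": -1, "force": 50}}

```text
t: 6.7
position: [640.1, -44.0, 124.8]
orientation: [[0.952, -0.306, 0.002], [-0.306, -0.952, -0.0], [0.002, -0.0, -1.0]]
contact_force: [-1.3, -0.1, 4.2]
opening: 11.8
```

{"op": "servo_tool", "data": {"dp": [[0,-0.002,-0.0005],[0,-0.004,-0.001],[0,-0.006,-0.002],[0,-0.008,-0.0025],[0,-0.01,-0.0035],[0,-0.011,-0.0045],[0,-0.011,-0.0045]], "twist": [0,0,0,0,0,0,0]}}

```text
t: 7.4
position: [641.8, -36.8, 126.7]
orientation: [[0.952, -0.307, -0.003], [-0.307, -0.952, -0.005], [-0.001, 0.005, -1.0]]
contact_force: [-0.8, -12.0, -5.4]
opening: 11.7
```

```bash
python3 - <<'E'
from h import *
import pickle
d,s=snap("wrist"); pickle.dump((d,s),open('w3.pkl','wb'))
print(s['t'],s['position'],s['contact_force'],s['moment'])
a=d['pixels'][150:300,190:400]; e,_=snap("side")
f=cv2.resize(a,None,fx=3.8,fy=3.8,interpolation=cv2.INTER_CUBIC); cv2.imwrite('pics/w3.png',f)
E
```

```text
7.4 [641.84263074 -36.77504229 126.72596979] [ -0.84193406 -12.03094875  -5.42206921] [-2.79913265  0.15149988  0.0035964 ]
```

View pics/w3.png

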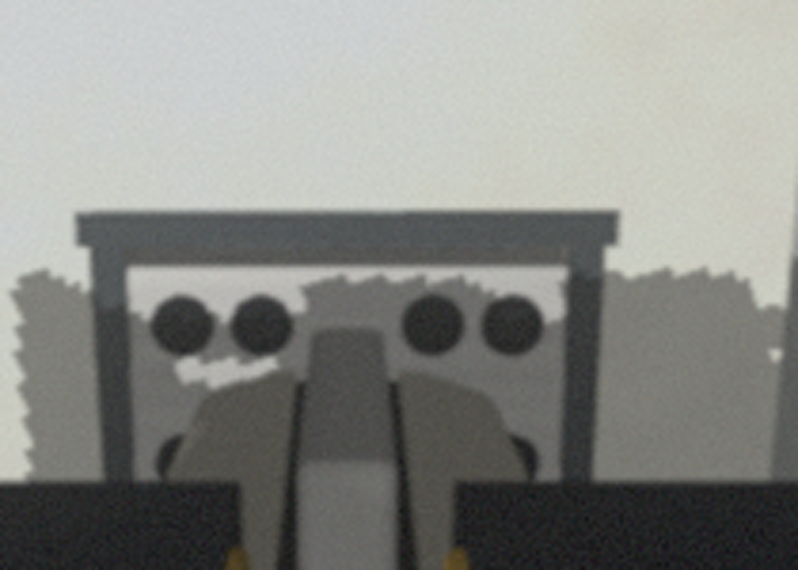

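The view shows the lug held and the block leaning slightly, with its +y edge low against the bar. The arm moved about 7 mm of the 11 commanded, so it is compliant at roughly 3 N/mm. Pushing further.

{"op": "servo_tool", "data": {"dp": [[0,-0.002,-0.001],[0,-0.004,-0.002],[0,-0.006,-0.003],[0,-0.006,-0.003],[0,-0.006,-0.003]], "twist": [0,0,0,0,0]}}

```text
t: 8.0
position: [643.1, -30.8, 128.5]
orientation: [[0.952, -0.307, -0.004], [-0.307, -0.952, -0.004], [-0.003, 0.005, -1.0]]
contact_force: [0.7, -10.5, -10.6]
opening: 11.4
```

{"op": "servo_tool", "data": {"dp": [[0,0.004,-0.0005],[0,0.008,-0.001],[0,0.012,-0.0015],[0,0.016,-0.002],[0,0.02,-0.003],[0,0.024,-0.004],[0,0.028,-0.005],[0,0.031,-0.006],[0,0.033,-0.007],[0,0.033,-0.007]], "twist": [0,0,0,0,0,0,0,0,0,0]}}

```text
t: 9.0
position: [634.5, -56.5, 136.0]
orientation: [[0.952, -0.305, -0.001], [-0.305, -0.952, 0.004], [-0.002, -0.004, -1.0]]
contact_force: [5.8, 7.7, -11.0]
opening: 11.6
```

{"op": "servo_tool", "data": {"dp": [[0,-0.004,-0.0005],[0,-0.008,-0.001],[0,-0.012,-0.0015],[0,-0.016,-0.002],[0,-0.02,-0.003],[0,-0.024,-0.004],[0,-0.028,-0.005],[0,-0.031,-0.006],[0,-0.0335,-0.007],[0,-0.0335,-0.007]], "twist": [0,0,0,0,0,0,0,0,0,0]}}

```text
t: 10.0
position: [643.4, -29.2, 143.5]
orientation: [[0.952, -0.307, -0.004], [-0.307, -0.952, -0.003], [-0.003, 0.004, -1.0]]
contact_force: [-0.6, -7.3, -7.9]
opening: 11.4
```

{"op": "servo_tool", "data": {"dp": [[0,-0.0,-0.0005],[0,0.004,-0.001],[0,0.008,-0.0015],[0,0.012,-0.002],[0,0.016,-0.003],[0,0.02,-0.004],[0,0.024,-0.005],[0,0.027,-0.006],[0,0.029,-0.007],[0,0.029,-0.007]], "twist": [0,0,0,0,0,0,0,0,0,0]}}

```text
t: 11.0
position: [635.9, -52.7, 152.0]
orientation: [[0.952, -0.305, -0.0], [-0.305, -0.952, 0.004], [-0.001, -0.004, -1.0]]
contact_force: [2.2, 7.2, -3.2]
opening: 11.7
```

{"op": "servo_tool", "data": {"dp": [[0,-0.003,0],[0,-0.006,0],[0,-0.009,0],[0,-0.0115,0],[0,-0.0115,0],[0,-0.0115,0]], "twist": [0,0,0,0,0,0]}}

```text
t: 11.6
position: [638.7, -45.9, 152.0]
orientation: [[0.952, -0.307, -0.002], [-0.307, -0.952, -0.003], [-0.001, 0.004, -1.0]]
contact_force: [-3.0, -6.8, -0.9]
opening: 11.4
```

```bash
python3 - <<'E'
from h import *
d,_=snap("side")
s=robot.observe(); print(s['position'],s['contact_force'],s['moment'])
cv2.imwrite('pics/s3.png',cv2.resize(d['pixels'][155:265,215:345],None,fx=5.4,fy=5.4,interpolation=cv2.INTER_CUBIC))
E
```

```text
[638.71827511 -45.91963072 152.03228803] [-3.2328964  -7.7016418  -3.11031378] [-1.65208832  0.74010862  0.1000315 ]
```

View pics/s3.png

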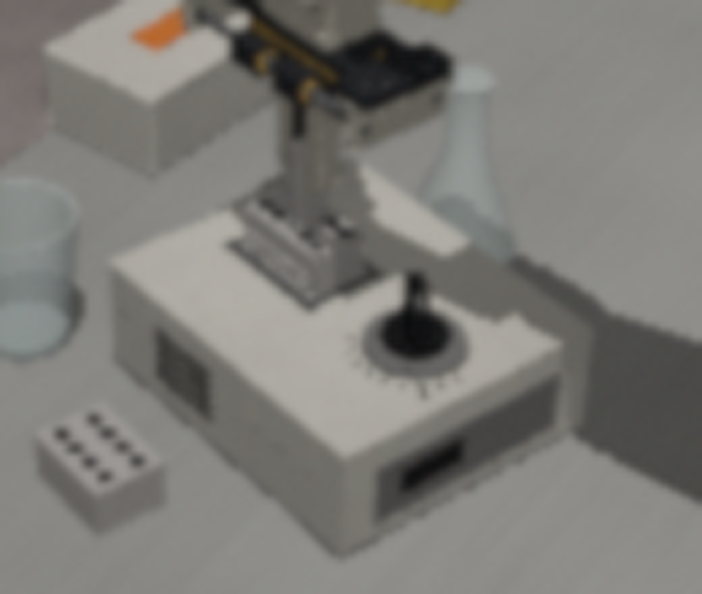

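The side view shows the block standing well up in the well with the lug held, leaning slightly right. The spare block and both flasks are untouched. I straighten the block a bit further, then lift.

{"op": "servo_tool", "data": {"dp": [[0,-0.002,0],[0,-0.004,0],[0,-0.004,0]], "twist": [0,0,0]}}

```text
t: 11.95
position: [640.0, -42.4, 152.1]
orientation: [[0.952, -0.307, -0.002], [-0.307, -0.952, -0.004], [-0.001, 0.004, -1.0]]
contact_force: [-3.0, -6.7, -1.2]
opening: 11.7
```

```bash
python3 - <<'E'
from h import *
d,s=snap("wrist"); 
print(s['t'],s['position'],s['contact_force'],s['moment'])
cv2.imwrite('pics/w4.png',cv2.resize(d['pixels'][150:300,190:400],None,fx=3.8,fy=3.8,interpolation=cv2.INTER_CUBIC))
E
```

```text
11.95 [639.97711838 -42.36117759 152.14226411] [-2.974904   -6.73315666 -1.15735539] [-1.87890045  0.70414652  0.09754397]
```

View pics/w4.png

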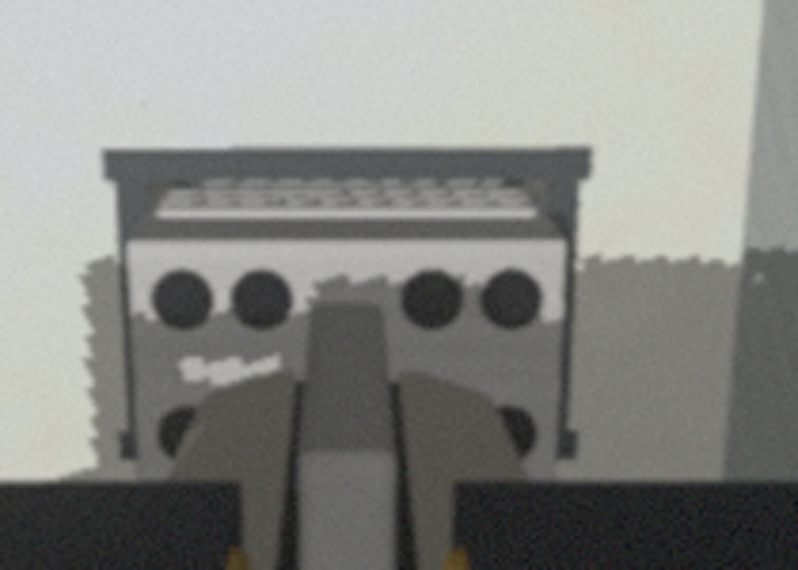

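Wrist crop: the block's +y top edge is at row 238 (it was 265 in the left-leaning picture), and the sprung bar is visible at the +y side. I solve for the tilt from those edge rows.

```bash
cat > tilt.py <<'E'
from h import *
import pickle
from scipy.optimize import least_squares
d,_=pickle.load(open('w3.pkl','rb')); M=np.linalg.inv(d['mount']); f=210/np.tan(np.radians(d['vertical_fov']/2))
def v(p,th,dz):
    y,z=p; y2=y*np.cos(th)+z*np.sin(th); z2=z*np.cos(th)-y*np.sin(th)
    c=M@[0,-y2,-11-z2+dz,1]; return d['cy']+f*c[1]/c[2]   # v=cy - f*y/(-z)
def tilt(v_edge,v_lug):
    r=least_squares(lambda q:[v((22,-42),q[0],q[1])-v_edge,v((12,18),q[0],q[1])-v_lug],[0,0]).x
    return np.degrees(r[0]),r[1]
row=lambda r:150+r/3.8
if __name__=="__main__":
    print('level edge row, lug row',(v((22,-42),0,0)-150)*3.8,(v((12,18),0,0)-150)*3.8)
    print('w3',tilt(row(265),row(460)),'w4',tilt(row(238),row(450)))
E
python3 tilt.py
```

```text
level edge row, lug row 233.92277264009883 453.35843807929814
w3 (np.float64(5.148344256355782), np.float64(-6.216351349801789)) w4 (np.float64(1.0444167357509409), np.float64(-0.0272718935334661))
```

{"op": "servo_tool", "data": {"dp": [[0,0.001,-0.003],[0,0.002,-0.006],[0,0.002,-0.009],[0,0.002,-0.012],[0,0.002,-0.015],[0,0.002,-0.018],[0,0.002,-0.02],[0,0.002,-0.02],[0,0.002,-0.02]], "twist": [0,0,0,0,0,0,0,0,0]}}

```text
t: 12.9
position: [640.1, -42.0, 172.1]
orientation: [[0.952, -0.306, 0.0], [-0.306, -0.952, 0.0], [0.0, -0.0, -1.0]]
contact_force: [-0.2, -0.3, -3.6]
opening: 11.2
```

```bash
python3 - <<'E'
from h import *
d,s=snap("wrist"); e,_=snap("side")
print(s['t'],s['position'],s['contact_force'],s['moment'],s['opening'],s['joint_vel'].round(2))
a=cv2.resize(d['pixels'][100:300,170:420],(400,320),interpolation=cv2.INTER_CUBIC)
b=cv2.resize(e['pixels'][160:260,220:345],(400,320),interpolation=cv2.INTER_CUBIC)
cv2.imwrite('pics/w5.png',np.hstack([a,b]))
E
```

```text
12.9 [640.11473224 -42.03857143 172.12991849] [-0.17384706 -0.34260479 -3.61869675] [-0.07495149 -0.0718423   0.0022419 ] 11.183315003864937 [0.   0.18 0.04 0.06 0.   0.04]
```

View pics/w5.png

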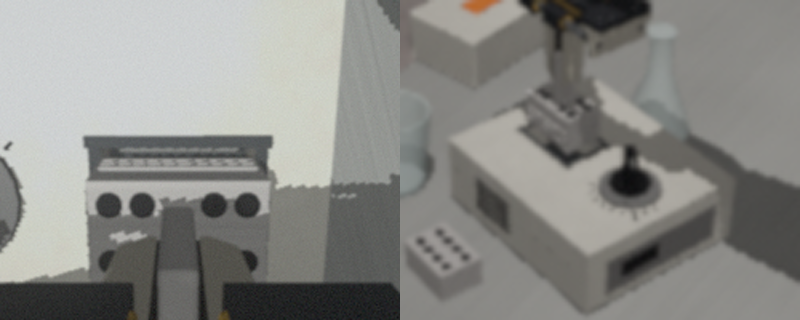

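The picture shows the block hanging level above the well, held by the lug. The load is about 3.6 N vertical with almost no side force. The edge row (≈212.5) means about 1° of tilt, and the underside is about 15 mm above the rim. Handing in.

{"op": "servo_tool", "data": {"dp": [[0,0,0],[0,0,0],[0,0,0],[0,0,0],[0,0,0]], "twist": [0,0,0,0,0]}}

```text
t: 13.5
position: [640.1, -42.1, 172.2]
orientation: [[0.952, -0.306, 0.0], [-0.306, -0.952, -0.0], [0.0, 0.0, -1.0]]
contact_force: [0.2, -0.4, -3.5]
opening: 11.9
```

```bash
python3 -c "
from rig import robot
s=robot.observe();print(s['t'],s['position'],s['contact_force'],s['opening'])
print(robot.hand_in())"
```

```text
13.5 [640.12030838 -42.08773876 172.1545308 ] [ 0.15806512 -0.35390506 -3.51608316] 11.878480339593366
the job is handed in; nothing more can be done
None
```

I set the dial to the long mark and rocked the block left, right, left and right while easing it up. It came free, and I handed the job in at 13.5 s with it still gripped over its well. No verdict is reported.

- **Dial:** a picture taken after turning it read about 0.57 rad. The tool angle gave 0.60, so the two differ by 0.03 rad, and both are inside the 0.48–0.72 limit.
- **Block at hand-in:**
  - The wrist force was 3.5 N down with almost no side force, which fits a free block of about 0.36 kg.
  - The underside is about 15 mm above the rim, worked out from the tool height and assuming the lug did not slip.
  - It is about 4 mm from the well's centre and tilted about 1°.
- **Rocking:** the grip point went about 13 mm to the left and 13 mm to the right with the block still low in the well. I worked out the lean at the lug top from the tool's motion, not from a picture. The one picture-based tilt check during the first left lean gave 5°, against about 7.5° from the tool's motion, and its height fit was poor, so I did not rely on it.
- **Bystanders:** the items beside the heater looked undisturbed in the last side view. I did not look at the others again, but the arm stayed well away from them.

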